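# Open the squeeze-tab jar at the shoemaker's bench

### The arm

A 6-joint arm with a two-finger parallel gripper is mounted at the origin on the work surface. World frame = base frame: x ahead of the robot, y to its left, z up, the work surface at z = 0. Lengths are in m, angles in rad, forces in N, time in s.
With the tool pointing down it reaches from about 0.375 to 0.9 m from the base axis. Payload 3.1 kg.
Tool frame: the origin (TCP) lies at the very end of the fingers, on their centre line; the grasp point (between the pads) lies 19 mm behind it; z points along the fingers, y is the direction in which the jaws open and shut (so a half turn about z gives the same grasp; the last joint's range is limited). The gripper opens to 85 mm and grips with 20 to 120 N. Pads are 22 mm wide; open, the fingers measure 114 mm over their backs; the gripper's body (76 mm by 85 mm) begins 54 mm behind the grasp point. The pads swing forward as they close: fully open they stand 13 mm farther back than shut.
Start: joints at [-1.454, 0.527, 1.433, -0, 1.181, -0.178], TCP at [0.182, -0.598, 0.231] pointing down, gripper open.
Joint ranges: [-3.08, 3.08], [-0.75, 2.2], [0.22, 2.44], [-1.43, 4.57], [0, 2.65], [-2.85, 2.85]. Speed limits (rad/s): [2.79, 2.79, 3.14, 3.14, 3.14, 3.14].

### API

Orientations are given as a unit quaternion [x, y, z, w].
In Python, from station import manip gives the robot as it stands. The module is installed in compiled form; this text tells all that it offers.
- The arm moves only by the tool send_rows, never from a script. Its argument "commands" is a list of rows, each an object with "delta_pos": the shift along the world's x, y, z in cm, a list of three; "yaw": the turn about the world's z in rad. A call has 1 to 10 rows; each row shifts and turns the pose as measured when the row begins; what a row does not reach is not made up. A row lasts 1/8 s, in which the tool goes at most 62.5 mm and 10.7 degrees, less where a joint would pass 70% of its speed; a pose out of reach is approached as far as the arm can. A call is refused whole if a number of a shift passes 6.25 or a number of a turn 0.188, either way. A call with a gripper value outside its range is refused whole. "grip" is the closure, from -1 (fully open) to 1 (shut), set as the call begins (left out, the last holds). The fingers move at their own pace and stop on an object; "force" is the grip in N (left out, the last holds). Time passes only in rows, so rows that do not move let the fingers close. It gives the time, the measured TCP pose, the force and the opening at its end, in the units of the state.
- manip.sense(): the state, without advancing time (a new reading comes with each control period).
- manip.snapshot(name): name is "scene" or "top"; returns the picture (384x512x3 uint8, blue, green, red); there is no depth.
- manip.get_calibration(name): a dict with "fx", "fy", "cx", "cy" (pixels), "world_to_cam" (4x4, takes a point from world to camera coordinates). Camera axes: x right, y down, z forward; pixel columns grow to the right and rows downward; lengths in m; the calibration is good to about 2 mm. A picture is of the moment at which its call begins. get_calibration takes no time and is no camera call.
- manip.sign_off(): hands the job in, once; it reports no verdict.
The state is a dict: "t": time; "q": joint angles; "qd": joint speeds; "tau": joint torques, N m; "tcp_pos": TCP position; "tool_rot": TCP orientation; "force": force on the tool from outside, world axes, zero at the start; "ft_torque": the same for the moment, N m; "finger_gap": opening from 0.0 (shut) to 1.0 (fully open).
Only numpy, scipy, OpenCV 4.12 (cv2) and the standard library are available. Lean on these libraries where they do the work, as an engineer would, in place of code of your own. Each camera call takes 0.05 s, during which the arm holds its last target. There are 200 camera calls.

### The job

Open the jar that has the safety cap with two side tabs (not the one with the plain round cap): squeeze both tabs inward, turn the cap anticlockwise about a fifth of a turn while squeezed, and lift it off its neck. Then set the cap down upright, wholly on the round cork pad, and let go.

Things in the scene. Friction and masses are not known exactly. Their poses are not given: they have to be found in the camera images.
- cap: Grey plastic safety cap on the jar: 42 mm tall, round top 48 mm across, 50 to 80 g; origin at the centre of its lower rim, z up. A flat tab stands on its +y and on its -y side: 16 mm wide along x, from 1 to 37 mm above the origin, outer faces 63 mm apart. Both are sprung and slide 6 mm inward (1 N to start, 7 N fully in), then 51 mm apart.
- cap_grip (a point): Point on the cap's axis, 28 mm above its lower rim: the height to squeeze the tabs at, with 15 to 25 N. Unsqueezed, catches on the jar stop the turn; 5 mm in, the tabs clear them. Two lugs hold the cap down until it is turned anticlockwise (from above) by 45 degrees; from 50 to 110 it lifts straight off, clear after 40 mm. It turns easily, but not clockwise.
- jar: Amber glass jar, 76 mm across, with paper band, in a round wooden holder (96 mm across, 22 mm high) screwed to the bench: it cannot move. Origin at the centre of the holder's underside, z up. Shoulder at 78 mm, two tab catches on it up to 85 mm; neck top at 118 mm. The seated cap's origin is 80 mm up, axes parallel. A like jar with a plain round cap stands nearby.
- pad: Round cork pad, 160 mm across, 12 mm thick, fixed on the bench, clear of the jars; origin at the centre of its underside.
There are look-alikes about, which are no part of the job. Of the things that look like the cap, the smallest one is meant.

How it is judged:
On the way, in this order (a step that is already met when the one before it is completed fails the run):
1. the cap is turned by at least 40 degrees while still seated on the neck (angle between the x axis of cap and the x axis of jar, either way round above 0.7 rad and horizontal distance between cap and jar below 0.008 m and z of cap in the frame of jar below 0.088 m), for 0.05 s.
2. the cap is lifted clear off the neck (z of cap in the frame of jar above 0.115 m), for 0.02 s.
At the end, for the whole second after the job is handed in: The cap stands upright (within 10 degrees) and still on the cork pad, its axis within 55 mm of the pad's centre, let go (horizontal distance between cap and pad below 0.055 m and z of cap in the frame of pad between 0.008 and 0.018 m and angle between cap's own z axis and vertical below 0.17 rad and linear speed of cap below 0.02 m/s); the robot touches nothing.
It also fails if it takes over 48 s, if anything falls off the work surface, if the arm or the gripper's body presses on something with over 40 N, if the wrist force passes 120 N, or if a joint passes its speed limit or range.

## Working session

There is one attempt and no reset: what is moved stays moved. The work goes in short steps, Python scripts to look and compute and a tool call to move; the robot and the scene stay as the last step left them, time stands still between calls to the robot, and variables do not carry over. Pictures are saved under pics/ and viewed, about 8 in all and at most 12, crops included, and the job is handed in when it is done.

Besides the shell and the picture viewer there is one more tool, called after "Emit:" by a JSON object that holds its "method" and its "body". send_rows: Moves the arm, as the interface text tells. Its arguments: {"type":"object","properties":{"commands":{"type":"array","items":{"type":"object","properties":{"delta_pos":{"type":"array","items":{"type":"number"}},"yaw":{"type":"number"}}}},"grip":{"type":"number"},"force":{"type":"number"}},"required":["commands"]}

```bash
mkdir -p pics
python3 - <<'E'
from station import manip
import cv2
for n in("scene","top"):
    cv2.imwrite(f"pics/{n}0.png",manip.snapshot(n)); c=manip.get_calibration(n); print(n,c)
print(manip.sense())
E
```

```text
scene {'fx': 404.4863778847309, 'fy': 404.4863778847309, 'cx': 263.00123687631026, 'cy': 194.4768280841306, 'world_to_cam': array([[ 0.05989673,  0.99812865,  0.01231162,  0.00846222],
       [ 0.82669979, -0.04268942, -0.56102145, -0.4146477 ],
       [-0.55944601,  0.04378137, -0.8277097 ,  1.16334428],
       [ 0.        ,  0.        ,  0.        ,  1.        ]])}
top {'fx': 367.5456203337883, 'fy': 367.5456203337883, 'cx': 255.59952707880532, 'cy': 193.60454158620885, 'world_to_cam': array([[-0.16879571, -0.98564461,  0.00356503,  0.01793694],
       [-0.96320799,  0.16418374, -0.21277703,  0.56733691],
       [ 0.20913721, -0.03934972, -0.97709428,  0.65788619],
       [ 0.        ,  0.        ,  0.        ,  1.        ]])}
{'t': 0.1, 'q': array([-1.45351040e+00,  5.28402547e-01,  1.43373666e+00,  4.53464507e-05,
        1.18140000e+00, -1.78526139e-01]), 'qd': array([ 0.00099457, -0.00197792, -0.00263508,  0.0003902 , -0.00042074,
       -0.00094068]), 'tau': array([ 1.31572415e-04, -4.43302238e+01, -1.78585714e+01, -2.89608342e-04,
        3.93865543e-03, -6.54473649e-07]), 'tcp_pos': array([ 0.18214874, -0.59721907,  0.23042537]), 'tool_rot': array([ 9.89082631e-01,  1.47358750e-01,  5.07547378e-05, -9.72175432e-04]), 'force': array([-0.25515753,  0.59325929,  0.37104515]), 'ft_torque': array([-0.03009405, -0.00880704, -0.02005595]), 'finger_gap': 1.0005654990003001}
```

View pics/scene0.png

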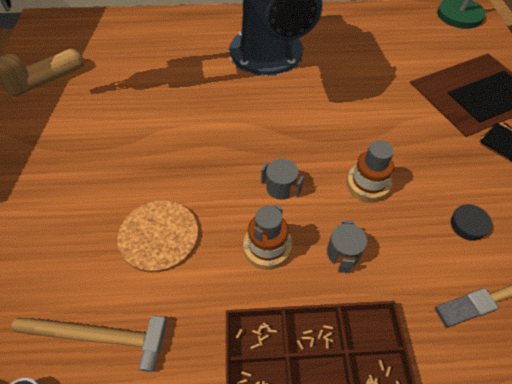

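View pics/top0.png

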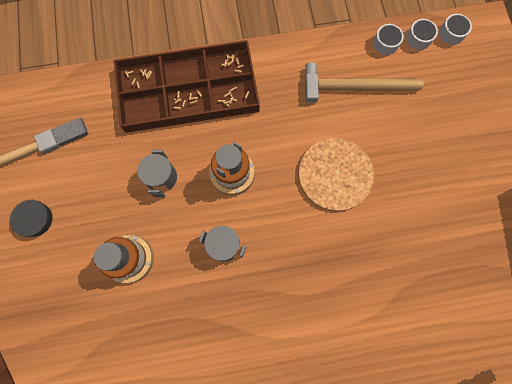

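Candidates for the cap: the tabbed cap on the jar at scene (269,218) / top (229,158), larger loose tabbed caps at scene (283,178) and (348,242), and the plain cap on the other jar at scene (379,155). I choose the tabbed one on the jar and will check it in one close crop of both views.

```bash
python3 - <<'E'
import cv2,numpy as np
a=cv2.imread("pics/scene0.png")[190:275,230:310]; b=cv2.imread("pics/top0.png")[130:200,195:265]
r=lambda i:cv2.resize(i,(400,int(400*i.shape[0]/i.shape[1])),interpolation=cv2.INTER_CUBIC)
A,B=r(a),r(b); h=max(A.shape[0],B.shape[0]); o=np.zeros((h,800,3),np.uint8); o[:A.shape[0],:400]=A;o[:B.shape[0],400:]=B
cv2.imwrite("pics/crop0.png",o)
E
cat > h.py <<'E'
from station import manip
import numpy as np
def proj(n,p):
    c=manip.get_calibration(n);q=c["world_to_cam"]@np.r_[p,1]
    return np.array([c["fx"]*q[0]/q[2]+c["cx"],c["fy"]*q[1]/q[2]+c["cy"]])
def unproj(n,u,v,z):
    c=manip.get_calibration(n);T=c["world_to_cam"];R=T[:3,:3];o=-R.T@T[:3,3]
    d=R.T@np.array([(u-c["cx"])/c["fx"],(v-c["cy"])/c["fy"],1]);return o+d*(z-o[2])/d[2]
E
python3 - <<'E'
from h import *
print("pad",unproj("scene",158,235.5,.012),unproj("top",336,174,.012))
print("holder top",unproj("scene",268,243,.022),unproj("top",232,171,.022))
print("captop",unproj("scene",269,214.5,.122),unproj("top",229,156,.122))
E
```

```text
pad [ 0.59579927 -0.25476717  0.012     ] [ 0.58602382 -0.25495037  0.012     ]
holder top [ 0.62944172 -0.03672309  0.022     ] [ 0.62660966 -0.03893829  0.022     ]
captop [ 0.62503473 -0.03692525  0.122     ] [ 0.62664795 -0.03938761  0.122     ]
```

View pics/crop0.png

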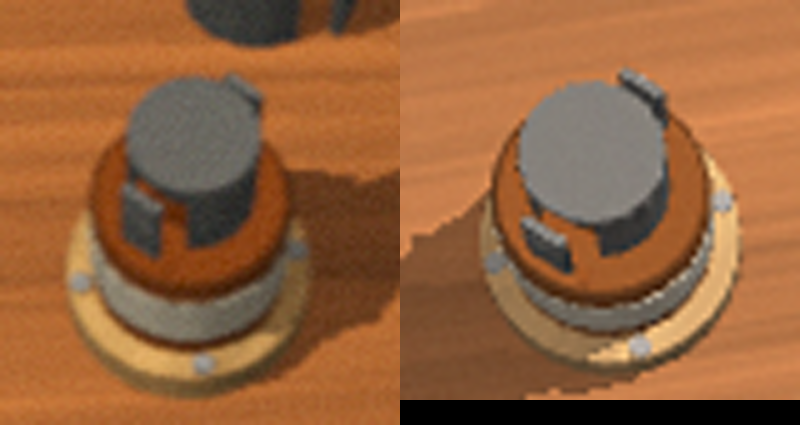

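The crop shows the tabbed cap on the amber jar, with its top centred at scene (268.7,217) and top (229.1,156.6). The tab tops are at about scene (258.6,229.6) and (279,209), and top (220.9,171.1) and (237.5,145.4).

Run:
```python
from h import *
for n,c,a,b in(("scene",(268.7,217),(258.6,229.6),(279,209)),("top",(229.1,156.6),(220.9,171.1),(237.5,145.4))):
    A,B=unproj(n,*a,.117),unproj(n,*b,.117);d=A-B
    print(n,"cap",unproj(n,*c,.122),"tabmid",(A+B)/2,"sep",np.linalg.norm(d),"ang",np.arctan2(d[1],d[0]))
from scipy.spatial.transform import Rotation as R
M=R.from_quat(manip.sense()["tool_rot"]).as_matrix();print("tool y ang",np.arctan2(M[1,1],M[0,1]))
```

```text
scene cap [ 0.63011194 -0.03779894  0.122     ] tabmid [ 0.63149631 -0.03729185  0.117     ] sep 0.0556956779012161 ang -0.768329681122966
top cap [ 0.62548418 -0.03939141  0.122     ] tabmid [ 0.6241536  -0.03915345  0.117     ] sep 0.057683729612312766 ang 2.4300598954928745
tool y ang -1.275001144487849
```

Emit:
{"method": "send_rows", "body": {"commands": [{"delta_pos": [3.2, 4.0, 0], "yaw": 0.04}, {"delta_pos": [3.2, 4.0, 0], "yaw": 0.04}, {"delta_pos": [3.2, 4.0, 0], "yaw": 0.04}, {"delta_pos": [3.2, 4.0, 0], "yaw": 0.04}, {"delta_pos": [3.2, 4.0, 0], "yaw": 0.04}, {"delta_pos": [3.2, 4.0, 0], "yaw": 0.04}, {"delta_pos": [3.2, 4.0, 0], "yaw": 0.04}, {"delta_pos": [3.2, 4.0, 0], "yaw": 0.04}, {"delta_pos": [3.2, 4.0, 0], "yaw": 0.04}, {"delta_pos": [3.2, 4.0, 0], "yaw": 0.04}], "grip": -1}}

```text
t: 1.35
tcp_pos: [0.5066, -0.1862, 0.2266]
tool_rot: [0.939, 0.343, -0.001, -0.003]
force: [0.6, -0.6, -0.1]
finger_gap: 1.001
```

Emit:
{"method": "send_rows", "body": {"commands": [{"delta_pos": [3.5, 4.3, -0.5], "yaw": 0.03}, {"delta_pos": [3.5, 4.3, -0.5], "yaw": 0.04}, {"delta_pos": [3.0, 3.7, -1.0], "yaw": 0.04}, {"delta_pos": [2.0, 2.4, -1.0], "yaw": 0.03}, {"delta_pos": [0, 0, 0], "yaw": 0}]}}

```text
t: 1.98
tcp_pos: [0.6308, -0.03, 0.1937]
tool_rot: [0.911, 0.413, -0.002, -0.003]
force: [1.1, 0.3, 0.7]
finger_gap: 1.0
```

```bash
cat >> h.py <<'E'
def ang():
    from scipy.spatial.transform import Rotation as R
    M=R.from_quat(manip.sense()["tool_rot"]).as_matrix();return np.arctan2(M[1,1],M[0,1])
E
python3 - <<'E'
from h import *
import cv2
print(manip.sense()["tcp_pos"],ang())
a=manip.snapshot("scene")[140:300,190:350];b=manip.snapshot("top")[80:240,150:310]
cv2.imwrite("pics/c1.png",cv2.resize(np.hstack([a,b]),(800,400),interpolation=cv2.INTER_CUBIC))
E
```

```text
[ 0.6307542  -0.03001069  0.19369728] -0.7201610151992281
```

View pics/c1.png

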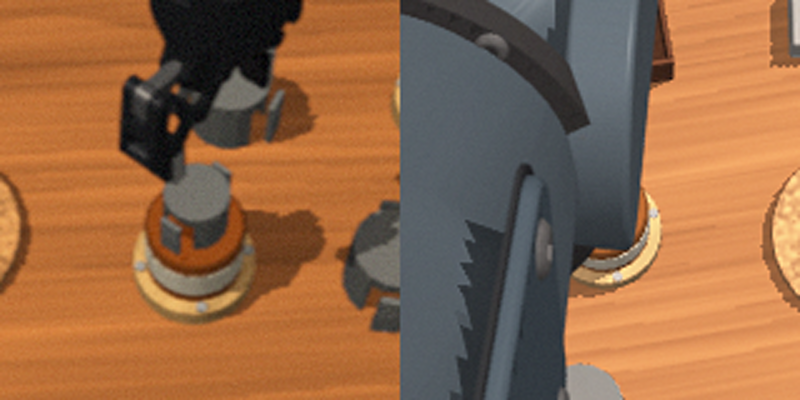

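The crop shows the gripper above the cap, with the jaws roughly along the tab line (cap at crop-left (197,190)). I'll correct sideways and go down.

Emit:
{"method": "send_rows", "body": {"commands": [{"delta_pos": [-0.3, -0.85, -1.0], "yaw": -0.02}, {"delta_pos": [0, 0, -3.0], "yaw": 0}, {"delta_pos": [0, 0, -3.0], "yaw": 0}, {"delta_pos": [0, 0, -2.0], "yaw": 0}, {"delta_pos": [0, 0, 0], "yaw": 0}]}}

```text
t: 2.7
tcp_pos: [0.6228, -0.0494, 0.1027]
tool_rot: [0.918, 0.396, -0.002, -0.002]
force: [-0.9, -0.2, -0.6]
finger_gap: 0.994
```

Emit:
{"method": "send_rows", "body": {"commands": [{"delta_pos": [0.3, 0.6, 0], "yaw": 0.02}, {"delta_pos": [0, 0, 0], "yaw": 0}, {"delta_pos": [0, 0, 0], "yaw": 0}]}}

```text
t: 3.08
tcp_pos: [0.6269, -0.045, 0.1052]
tool_rot: [0.915, 0.405, -0.001, -0.0]
force: [0.2, 0.2, -0.2]
finger_gap: 1.001
```

Emit:
{"method": "send_rows", "body": {"commands": [{"delta_pos": [0.1, 0.5, -0.8], "yaw": 0}, {"delta_pos": [0, 0.1, -0.5], "yaw": 0}, {"delta_pos": [0, 0, 0], "yaw": 0}, {"delta_pos": [0, 0, 0], "yaw": 0}]}}

```text
t: 3.58
tcp_pos: [0.6284, -0.0381, 0.092]
tool_rot: [0.914, 0.405, -0.0, -0.0]
force: [-0.1, 0.7, -0.5]
finger_gap: 1.002
```

Run:
```python
from h import *
import cv2
print(manip.sense()["tcp_pos"],ang())
a=manip.snapshot("scene")[170:270,220:320]
cv2.imwrite("pics/c2.png",cv2.resize(a,(600,600),interpolation=cv2.INTER_CUBIC))
```

```text
[ 0.62836264 -0.03813511  0.09196247] -0.7370269830604677
```

View pics/c2.png

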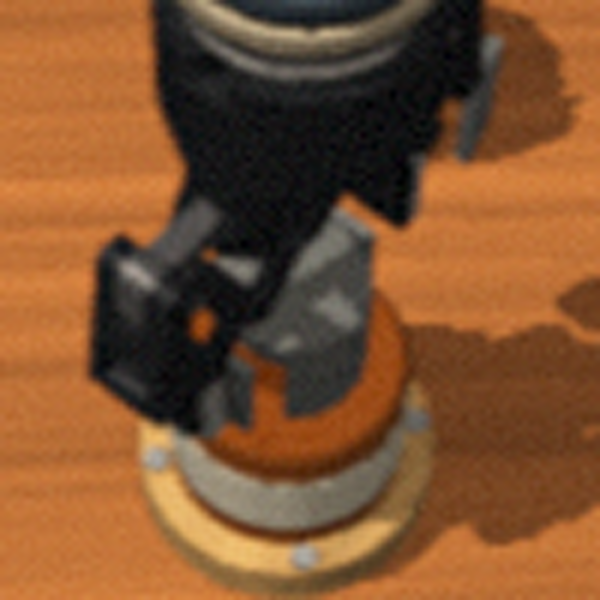

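The jaws straddle the cap and are in line with the tabs (near pad at crop (150,340), tab at (235,390)). I'll lower slightly and close with 20 N.

Emit:
{"method": "send_rows", "body": {"commands": [{"delta_pos": [0, 0, -0.4], "yaw": 0}, {"delta_pos": [0, 0, 0], "yaw": 0}, {"delta_pos": [0, 0, 0], "yaw": 0}, {"delta_pos": [0, 0, 0], "yaw": 0}, {"delta_pos": [0, 0, 0], "yaw": 0}, {"delta_pos": [0, 0, 0], "yaw": 0}], "grip": 1, "force": 20}}

```text
t: 4.38
tcp_pos: [0.6281, -0.0379, 0.0889]
tool_rot: [0.914, 0.405, -0.0, -0.0]
force: [-1.5, -0.2, 1.3]
finger_gap: 0.582
```

The gap of 0.58 × 85 mm is about 50 mm, so the tabs are fully in. Next I turn.

Emit:
{"method": "send_rows", "body": {"commands": [{"delta_pos": [0, 0, 0], "yaw": 0.08}, {"delta_pos": [0, 0, 0], "yaw": 0.08}, {"delta_pos": [0, 0, 0], "yaw": 0.08}, {"delta_pos": [0, 0, 0], "yaw": 0.08}, {"delta_pos": [0, 0, 0], "yaw": 0}]}}

```text
t: 5.0
tcp_pos: [0.6284, -0.0376, 0.0888]
tool_rot: [0.836, 0.549, -0.0, -0.001]
force: [-1.0, 1.8, 1.2]
finger_gap: 0.583
```

Emit:
{"method": "send_rows", "body": {"commands": [{"delta_pos": [0, 0, 0], "yaw": 0.1}, {"delta_pos": [0, 0, 0], "yaw": 0.1}, {"delta_pos": [0, 0, 0], "yaw": 0.1}, {"delta_pos": [0, 0, 0], "yaw": 0.1}, {"delta_pos": [0, 0, 0], "yaw": 0.1}, {"delta_pos": [0, 0, 0], "yaw": 0.1}, {"delta_pos": [0, 0, 0], "yaw": 0.1}, {"delta_pos": [0, 0, 0], "yaw": 0.05}, {"delta_pos": [0, 0, 0], "yaw": 0}]}}

```text
t: 6.12
tcp_pos: [0.6277, -0.0374, 0.0888]
tool_rot: [0.573, 0.82, -0.001, -0.001]
force: [-0.5, 0.3, 1.2]
finger_gap: 0.583
```

Run:
```python
from h import *
import cv2
s=manip.sense();print(s["tcp_pos"],ang(),s["force"],s["ft_torque"])
a=manip.snapshot("scene")[170:270,220:320]
cv2.imwrite("pics/c3.png",cv2.resize(a,(600,600),interpolation=cv2.INTER_CUBIC))
```

```text
[ 0.62766754 -0.03735785  0.08881625] 0.3515317513047862 [-0.54275303  0.294342    1.22821376] [0.08757735 0.12441725 0.03410899]
```

View pics/c3.png

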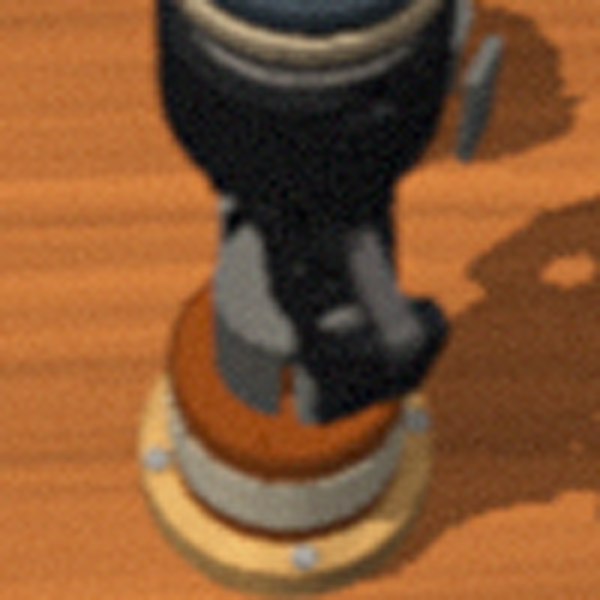

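The cap turned with the fingers (tab by the near finger at crop (300,390)), 1.09 rad or about 62°. I'll lift it straight up.

Emit:
{"method": "send_rows", "body": {"commands": [{"delta_pos": [0, 0, 0.8], "yaw": 0}, {"delta_pos": [0, 0, 1.0], "yaw": 0}, {"delta_pos": [0, 0, 1.2], "yaw": 0}, {"delta_pos": [0, 0, 1.2], "yaw": 0}, {"delta_pos": [0, 0, 1.2], "yaw": 0}, {"delta_pos": [0, 0, 1.2], "yaw": 0}, {"delta_pos": [0, 0, 0.5], "yaw": 0}, {"delta_pos": [0, 0, 0], "yaw": 0}], "force": 24}}

```text
t: 7.18
tcp_pos: [0.6285, -0.0379, 0.1657]
tool_rot: [0.574, 0.819, -0.001, 0.0]
force: [0.8, 0.5, -0.7]
finger_gap: 0.578
```

Run:
```python
from h import *
import cv2
s=manip.sense();print(s["tcp_pos"],ang(),s["force"],s["finger_gap"])
a=manip.snapshot("scene")[110:310,130:330]
cv2.imwrite("pics/c4.png",cv2.resize(a,(600,600),interpolation=cv2.INTER_CUBIC))
```

```text
[ 0.62848187 -0.03789049  0.16565406] 0.3490346683407615 [ 0.7675997   0.4765416  -0.65389967] 0.5779940560059972
```

View pics/c4.png

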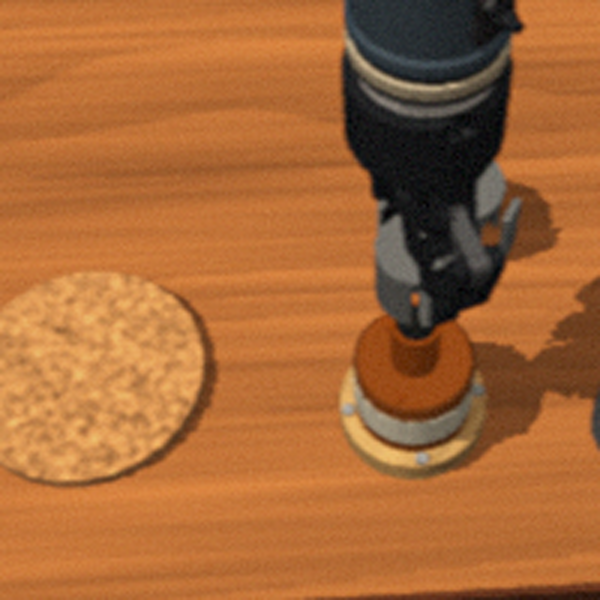

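The cap is held and its rim is clear of the neck (neck seen at crop (415,350)). I'll carry it to the pad at (0.591, -0.255).

Emit:
{"method": "send_rows", "body": {"commands": [{"delta_pos": [-0.3, -1.5, 0.3], "yaw": 0}, {"delta_pos": [-0.5, -3.0, 0.0], "yaw": 0}, {"delta_pos": [-0.6, -3.5, 0], "yaw": 0}, {"delta_pos": [-0.6, -3.5, 0], "yaw": 0}, {"delta_pos": [-0.6, -3.5, -1.0], "yaw": 0}, {"delta_pos": [-0.5, -3.0, -2.0], "yaw": 0}, {"delta_pos": [-0.3, -2.0, -2.5], "yaw": 0}, {"delta_pos": [-0.2, -0.5, -2.5], "yaw": 0}, {"delta_pos": [0, 0, -1.0], "yaw": 0}, {"delta_pos": [0, 0, 0], "yaw": 0}]}}

```text
t: 8.48
tcp_pos: [0.5862, -0.2578, 0.0734]
tool_rot: [0.575, 0.818, -0.003, -0.002]
force: [0.7, -0.1, 0.1]
finger_gap: 0.575
```

Emit:
{"method": "send_rows", "body": {"commands": [{"delta_pos": [0.2, 0.1, -1.5], "yaw": 0}, {"delta_pos": [0.1, 0.1, -1.5], "yaw": 0}, {"delta_pos": [0, 0, -1.0], "yaw": 0}, {"delta_pos": [0, 0, -0.4], "yaw": 0}, {"delta_pos": [0, 0, 0], "yaw": 0}, {"delta_pos": [0, 0, 0], "yaw": 0}]}}

```text
t: 9.22
tcp_pos: [0.5912, -0.2548, 0.0283]
tool_rot: [0.574, 0.819, -0.003, 0.0]
force: [-0.1, 0.3, -0.2]
finger_gap: 0.577
```

Run:
```python
from h import *
import cv2
s=manip.sense();print(s["tcp_pos"],ang(),s["force"],s["finger_gap"])
a=manip.snapshot("scene")[160:310,80:230]
cv2.imwrite("pics/c5.png",cv2.resize(a,(600,600),interpolation=cv2.INTER_CUBIC))
```

```text
[ 0.5911738  -0.25480583  0.02832904] 0.3487485128299533 [-0.09302833  0.32693415 -0.1772183 ] 0.5768304780917439
```

View pics/c5.png

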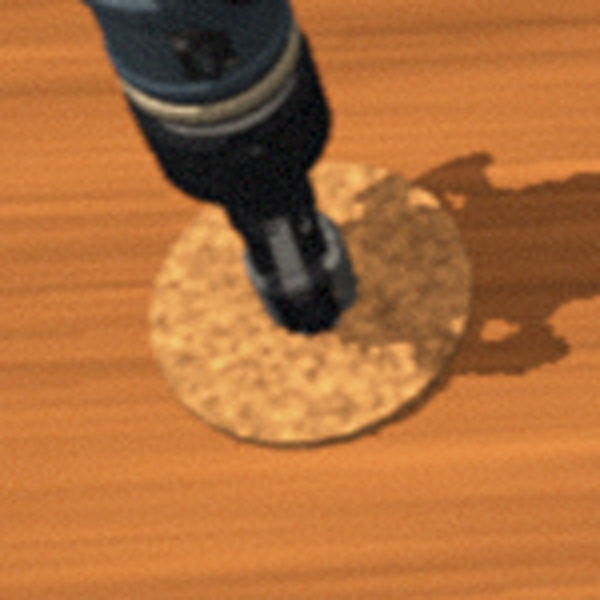

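The cap hangs over the middle of the pad, at crop (305,280) with the pad centre at (310,305), about 7 mm above it. I'll lower until contact.

Emit:
{"method": "send_rows", "body": {"commands": [{"delta_pos": [0, 0, -0.3], "yaw": 0}, {"delta_pos": [0, 0, -0.2], "yaw": 0}, {"delta_pos": [0, 0, -0.1], "yaw": 0}, {"delta_pos": [0, 0, 0], "yaw": 0}]}}

```text
t: 9.78
tcp_pos: [0.5915, -0.2553, 0.0228]
tool_rot: [0.574, 0.819, -0.003, 0.001]
force: [0.1, 0.6, -0.0]
finger_gap: 0.576
```

Emit:
{"method": "send_rows", "body": {"commands": [{"delta_pos": [0, 0, -0.15], "yaw": 0}, {"delta_pos": [0, 0, -0.1], "yaw": 0}, {"delta_pos": [0, 0, 0], "yaw": 0}]}}

```text
t: 10.15
tcp_pos: [0.5916, -0.2553, 0.021]
tool_rot: [0.574, 0.819, -0.003, 0.001]
force: [0.0, 0.1, -0.2]
finger_gap: 0.579
```

Emit:
{"method": "send_rows", "body": {"commands": [{"delta_pos": [0, 0, -0.15], "yaw": 0}, {"delta_pos": [0, 0, -0.1], "yaw": 0}, {"delta_pos": [0, 0, 0], "yaw": 0}]}}

```text
t: 10.52
tcp_pos: [0.5917, -0.2554, 0.0211]
tool_rot: [0.574, 0.819, -0.003, 0.001]
force: [0.1, -0.0, -0.6]
finger_gap: 0.576
```

Emit:
{"method": "send_rows", "body": {"commands": [{"delta_pos": [0, 0, -0.3], "yaw": 0}, {"delta_pos": [0, 0, -0.2], "yaw": 0}]}}

```text
t: 10.78
tcp_pos: [0.5919, -0.2555, 0.0208]
tool_rot: [0.574, 0.819, -0.003, 0.001]
force: [-3.6, 2.0, 12.4]
finger_gap: 0.577
```

Contact with the pad (12 N at TCP z = 0.021, as predicted). I'll ease off, then open.

Emit:
{"method": "send_rows", "body": {"commands": [{"delta_pos": [0, 0, 0], "yaw": 0}, {"delta_pos": [0, 0, 0], "yaw": 0}]}}

```text
t: 11.02
tcp_pos: [0.5922, -0.2557, 0.0211]
tool_rot: [0.574, 0.819, -0.003, 0.002]
force: [-0.2, 0.8, 0.4]
finger_gap: 0.576
```

Emit:
{"method": "send_rows", "body": {"commands": [{"delta_pos": [0, 0, 0], "yaw": 0}, {"delta_pos": [0, 0, 0], "yaw": 0}, {"delta_pos": [0, 0, 0], "yaw": 0}, {"delta_pos": [0, 0, 0], "yaw": 0}, {"delta_pos": [0, 0, 0], "yaw": 0}, {"delta_pos": [0, 0, 0], "yaw": 0}], "grip": -1}}

```text
t: 11.78
tcp_pos: [0.592, -0.2557, 0.0194]
tool_rot: [0.574, 0.819, -0.003, 0.002]
force: [-0.2, -0.0, 0.7]
finger_gap: 0.998
```

Emit:
{"method": "send_rows", "body": {"commands": [{"delta_pos": [0, 0, 0.5], "yaw": 0}, {"delta_pos": [0, 0, 1.0], "yaw": 0}, {"delta_pos": [0, 0, 2.0], "yaw": 0}, {"delta_pos": [0, 0, 3.0], "yaw": 0}, {"delta_pos": [0, 0, 4.0], "yaw": 0}, {"delta_pos": [-1, 0, 4.0], "yaw": 0}, {"delta_pos": [-3, -2.0, 2.0], "yaw": 0}, {"delta_pos": [-3, -3, 0], "yaw": 0}, {"delta_pos": [0, 0, 0], "yaw": 0}, {"delta_pos": [0, 0, 0], "yaw": 0}]}}

```text
t: 13.02
tcp_pos: [0.5225, -0.3074, 0.2031]
tool_rot: [0.573, 0.82, -0.003, 0.01]
force: [0.3, 0.2, -0.1]
finger_gap: 0.996
```

Run:
```python
from h import *
import cv2
s=manip.sense();print(s["t"],s["tcp_pos"],s["force"],s["qd"])
a=manip.snapshot("scene")[160:310,80:230];b=manip.snapshot("top")[100:250,260:410]
cv2.imwrite("pics/c6.png",cv2.resize(np.hstack([a,b]),(800,400),interpolation=cv2.INTER_CUBIC))
```

```text
13.025 [ 0.52249887 -0.30741411  0.20313047] [ 0.30468621  0.24504234 -0.11386036] [-0.01406376 -0.01624558  0.00263615 -0.0068599   0.00832305 -0.00100049]
```

View pics/c6.png

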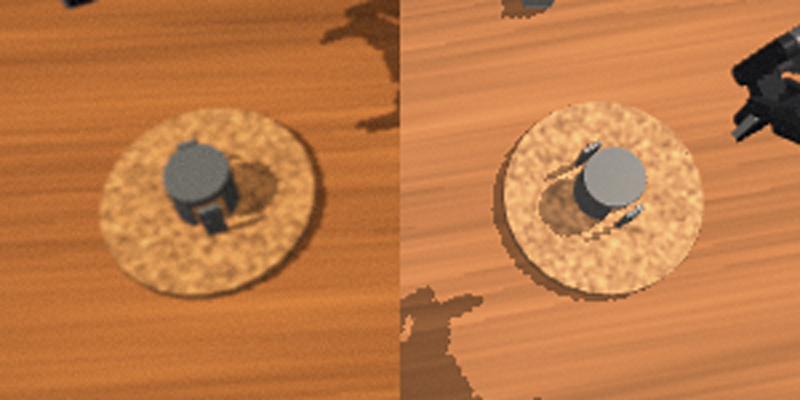

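The cap stands upright and released near the middle of the pad, at crop-left (200,185) and crop-right (610,185). The gripper is well clear.

```bash
python3 -c "
from station import manip
print(manip.sign_off())"
```

```text
the job is handed in; nothing more can be done
None
```

I opened the tabbed jar, set its cap upright on the cork pad, and handed the job in at about 13 s of the 48 s. `sign_off` gave no verdict.

- **Squeeze and turn:** I gripped both tabs at 20 N, and the opening of about 50 mm showed them fully in. I then turned the cap about 62° anticlockwise while it was still seated.
- **Lift and place:** I lifted it 77 mm straight up at 24 N, carried it over and lowered it onto the pad. It touched down with the TCP at about z = 0.021 m, as predicted, with a brief 12 N press. Then I let go and backed away.

**Last checks:** both camera views show the cap upright near the pad's centre, with its tabs sprung out and the gripper well clear. The arm was almost still, with outside force under 0.5 N.

**Disagreements:** the two cameras differed by about 10 mm on the pad centre and 5 mm on the cap, so I used averages, well inside the 55 mm limit. Small sideways moves overshot by up to about 11 mm near the jar, and I corrected that before gripping.

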